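# Log a held-back parcel on the inspection keypad

## Task

Log the inspected parcel as held back on the grey keypad: press the blue key (new entry), then the yellow key (hold back), then the green key (confirm). Press them one at a time, each fully down for about half a second and let right up before the next, and never press the red key; finish with every key up.

Things in the scene. Friction and masses are not known exactly. Their poses are not given: they have to be found in the camera images.
- blue_top (a point): Centre of the top of the blue key's round cap, 29 mm across, 51 mm above the table when unpressed. z points up, y along the row of keys, x across it, away from the robot. All four keys are alike but for colour: each goes straight down 6 mm to its stop against a spring (1.5 N to start, 4 N fully down) and springs back when let go; the cap stands 17 mm above the keypad's face.
- yellow_top (a point): Centre of the top of the yellow key's round cap, 29 mm across, 51 mm above the table when unpressed. z points up, y along the row of keys, x across it, away from the robot. The keypad is a grey box with a black face, 92 x 226 x 34 mm, fixed to the table; its four keys stand in one row, in any order of colours, 50 mm from centre to centre.
- green_top (a point): Centre of the top of the green key's round cap, 29 mm across, 51 mm above the table when unpressed. z points up, y along the row of keys, x across it, away from the robot. Like the other keys, it sits in a flat steel ring 37 mm across and 4 mm high. Loose things stand beside the keypad, none taller than 80 mm.
- red_top (a point): Centre of the top of the red key's round cap, 29 mm across, 51 mm above the table when unpressed. z points up, y along the row of keys, x across it, away from the robot. This key must not be pressed. Otherwise like the blue one.

How it is judged:
On the way, in this order (a step that is already met when the one before it is completed fails the run):
1. the blue key is held fully down, the other keys are up (distance of blue_top from where it was at the start of the episode above 0.004 m and distance of each of yellow_top, green_top, red_top from where it was at the start of the episode below 0.002 m), for 0.2 s.
2. the yellow key is held fully down, the other keys are up (distance of yellow_top from where it was at the start of the episode above 0.004 m and distance of each of blue_top, green_top, red_top from where it was at the start of the episode below 0.002 m), for 0.2 s.
3. the green key is held fully down, the other keys are up (distance of green_top from where it was at the start of the episode above 0.004 m and distance of each of blue_top, yellow_top, red_top from where it was at the start of the episode below 0.002 m), for 0.2 s.
At the end, for the whole second after the job is handed in: After blue, yellow and green were pressed in that order, all four keys stand up again, each within 2 mm of its unpressed height (distance of each of blue_top, yellow_top, green_top, red_top from where it was at the start of the episode below 0.002 m); the robot touches nothing.
It fails at once if the red key is pressed (more than 3 mm down) (distance of red_top from where it was at the start of the episode above 0.003 m).
It fails at once if two keys are down (more than 3 mm) at the same time (distance of each of blue_top, yellow_top from where it was at the start of the episode above 0.003 m or distance of each of blue_top, green_top from where it was at the start of the episode above 0.003 m or distance of each of yellow_top, green_top from where it was at the start of the episode above 0.003 m).
It also fails if it takes over 38 s, if anything falls off the work surface, if the arm or the gripper's body presses on something with over 40 N, if the wrist force passes 120 N, or if a joint passes its speed limit or range.

## Robot

A 7-joint arm with a two-finger parallel gripper is mounted at the origin on a cart in front of the work surface, level with it; the furniture and walls round the work are solid. World frame = base frame: x ahead of the robot, y to its left, z up, the work surface at z = 0. Lengths are in m, angles in rad, forces in N, time in s.
With the tool pointing down it reaches from about 0.425 to 0.95 m from the base axis. Payload 16.7 kg.
Tool frame: the origin (TCP) lies between the finger pads; the fingertips stand manip.finger_overhang ahead of it and the grasp point (between the pads) lies 11 mm behind it (manip.finger_overhang is the distance from the TCP to the fingertips, in m); z points along the fingers, y is the line along which they close (so a half turn about z gives the same grasp; the last joint's range is limited). The gripper opens to 94 mm and grips with 3 to 60 N. Pads are 16 mm wide; open, the fingers measure 119 mm over their backs; the gripper's body (75 mm by 177 mm) begins 78 mm behind the grasp point.
Start: joints at [-1.25, 0.426, 0.074, 1.606, -0.034, 1.111, -0.067], TCP at [0.306, 0.602, 0.213] pointing down, gripper open.
Joint ranges: [-2.85, 2.85], [-0.5, 2.14], [-1.23, 1.37], [0.21, 2.46], [-1.02, 4.16], [0.16, 2.05], [-2.73, 2.73]. Speed limits (rad/s): [1.89, 1.89, 2.39, 2.39, 3.01, 3.01, 3.01].

## Interface

Orientations are given as a unit quaternion [x, y, z, w].
In Python, from station import manip, eyes, job gives the robot as it stands.
- The arm moves only by the tool step_arm, never from a script. Its argument "series" is a list of rows, each a list of 7 numbers: the shift along the tool's x, y, z in m, then the turn, a rotation vector about the tool's x, y, z in degrees, then the closure, from 0 (fully open) to 1 (shut). In form: [[dx, dy, dz, rx, ry, rz, claw], ...]. A call has 1 to 12 rows; each row is the pose to reach, as a shift and turn from the pose commanded when the call began, along the tool's axes at that moment; what a row does not reach only later rows make up. A row lasts 1/8 s, in which the tool goes at most 62.5 mm and 10.7 degrees, less where a joint would pass 70% of its speed; a pose out of reach is approached as far as the arm can. A call with a gripper value outside its range is refused whole. The fingers move at their own pace and stop on an object; the grip force is fixed at half the most. Time passes only in rows, so rows that repeat a pose let the fingers close. It gives the time, the measured TCP pose, the force, the opening and the grip force at its end, in the units of the state.
- manip.sense(): the state, without advancing time (a new reading comes with each control period).
- eyes.camera(name): name is "scene" or "top" or "wrist"; returns the picture (384x512x3 uint8, red, green, blue); there is no depth.
- eyes.calibration(name): a dict with "fovy" (degrees; the focal length in pixels is half the picture's height over the tangent of half this angle, whatever the lens; pixels are square), "cx", "cy" (the principal point, pixels), "distortion" ([k1, k2, p1, p2, k3] as OpenCV has them; the pictures are not rectified), "R" (3x3) and "t" (3): a world point X has camera coordinates R X + t. Camera axes: x right, y down, z forward; pixel columns grow to the right and rows downward; lengths in m; the calibration is good to about 2 mm. A picture is of the moment at which its call begins: read the wrist's pose just before it. calibration takes no time and is no camera call; for the wrist camera it gives the pose at the moment of the call.
- job.sign_off(): hands the job in; it is judged then, once.
The state is a dict: "t": time; "joints": joint angles; "joint_velocities": joint speeds; "joint_efforts": joint torques, N m; "position": TCP position; "eef_rot": TCP orientation; "contact_force": force on the tool from outside, world axes, zero at the start; "wrist_torque": the same for the moment, N m; "finger_gap": finger opening in m; "finger_force": force on a finger pad.
Only numpy, scipy, OpenCV 4.12 (cv2) and the standard library are available. Lean on these libraries where they do the work, as an engineer would, in place of code of your own. Each camera call takes 0.05 s, during which the arm holds its last target. There are 200 camera calls.

## Working session

There is one attempt and no reset: what is moved stays moved. The work goes in short steps, Python scripts to look and compute and a tool call to move; the robot and the scene stay as the last step left them, time stands still between calls to the robot, and variables do not carry over. Pictures are saved under pics/ and viewed, at most 10 in all, crops included, and the job is handed in when it is done.

Besides the shell and the picture viewer there is one more tool, called after "Emit:" by a JSON object that holds its "name" and its "arguments". step_arm: Moves the arm, as the interface text tells. Its arguments: {"type":"object","properties":{"series":{"type":"array"}},"required":["series"]}

```bash
mkdir -p pics; python3 - <<'E'
from station import manip, eyes, job
import cv2,numpy as np
s=manip.sense();print(s['t'],s['position'],s['eef_rot'],s['finger_gap'],manip.finger_overhang)
for n in("top","scene"):
    im=eyes.camera(n);cv2.imwrite(f"pics/{n}0.png",im[...,::-1]);c=eyes.calibration(n);print(n,c)
E
```

```text
0.0 [0.3054226  0.60150726 0.21281782] [ 2.32737200e-01  9.72539481e-01 -5.88194838e-04 -8.24631918e-05] 0.09370065848814604 0.008
top {'fovy': 47.789883210861234, 'cx': 264.2012360341001, 'cy': 189.06658538950882, 'distortion': array([0.03504576, 0.        , 0.        , 0.        , 0.        ]), 'R': array([[ 0.01470927, -0.99988448, -0.00382829],
       [-0.99857037, -0.01449294, -0.05145073],
       [ 0.05138931,  0.00457961, -0.9986682 ]]), 't': array([0.1193012 , 0.49934008, 0.91686883])}
scene {'fovy': 51.789756447752545, 'cx': 254.5519070807763, 'cy': 192.2172321788999, 'distortion': array([-0.03501259,  0.        ,  0.        ,  0.        ,  0.        ]), 'R': array([[ 0.88809887, -0.45925286,  0.01916252],
       [-0.30674175, -0.62319173, -0.71940362],
       [ 0.3423301 ,  0.6330236 , -0.6943279 ]]), 't': array([-0.39014807,  0.28696517,  0.67834728])}
```

View pics/top0.png

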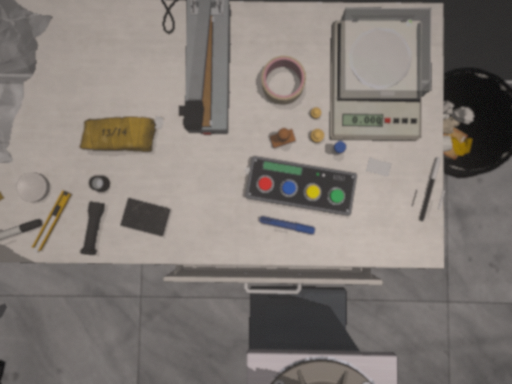

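View pics/scene0.png

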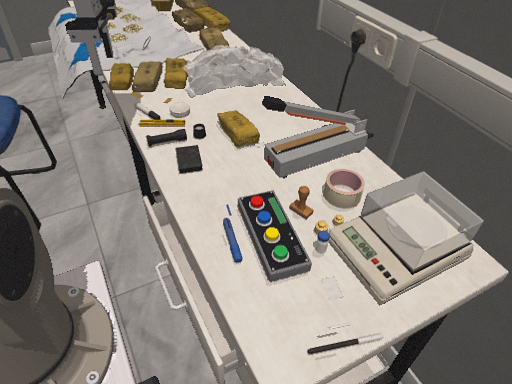

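The top view shows the keys at red (265,184), blue (289,187), yellow (313,192) and green (337,196). In the scene view they are at (257,202), (264,217), (272,234) and (281,253).

```bash
cat > h.py <<'E'
import cv2,numpy as np
def ray(c,p,h=384):
    f=h/2/np.tan(np.radians(c['fovy']/2));K=np.array([[f,0,c['cx']],[0,f,c['cy']],[0,0,1]])
    u=cv2.undistortPoints(np.array([[p]],float),K,c['distortion'])[0,0]
    R=c['R'];return -R.T@c['t'],R.T@np.array([u[0],u[1],1])
def onplane(c,p,z):
    o,d=ray(c,p);return o+d*(z-o[2])/d[2]
def mask(im,k):
    H,S,V=cv2.split(cv2.cvtColor(im,cv2.COLOR_RGB2HSV))
    hr={'red':(0,8),'yellow':(22,34),'green':(50,85),'blue':(100,125)}[k]
    m=(H>=hr[0])&(H<=hr[1])
    if k=='red': m|=H>172
    return (m&(S>120)&(V>60)).astype(np.uint8)
def blob(im,k,g,r=16):
    n,l,st,ce=cv2.connectedComponentsWithStats(mask(im,k))
    b=[i for i in range(1,n) if np.hypot(*(ce[i]-g))<r and st[i,4]>20]
    i=max(b,key=lambda i:st[i,4]); return ce[i],st[i]
E
python3 - <<'E'
from h import *
from station import eyes
G={'top':dict(red=(265,184),blue=(289,187),yellow=(313,192),green=(337,196)),'scene':dict(red=(257,202),blue=(264,217),yellow=(272,234),green=(281,253))}
for n in G:
    im=cv2.imread(f'pics/{n}0.png')[...,::-1].copy();c=eyes.calibration(n);P=[]
    for k,g in G[n].items():
        ce,st=blob(im,k,g,10);p=onplane(c,ce,.051);P.append(p);print(n,k,ce.round(1),st[2:],p.round(4))
    print(np.linalg.norm(np.diff(P,axis=0),axis=1))
E
```

```text
top red [264.8 183.2] [ 13  13 131] [0.5076 0.1254 0.051 ]
top blue [288.5 187.4] [ 12  12 116] [0.4997 0.0765 0.051 ]
top yellow [312.5 191.4] [ 14  14 146] [0.4922 0.0271 0.051 ]
top green [336.3 195.6] [ 12  11 105] [ 0.4843 -0.0219  0.051 ]
[0.04958311 0.04991762 0.04962505]
scene red [256.5 201.1] [ 12  13 130] [0.5055 0.1207 0.051 ]
scene blue [263.7 216.4] [ 13  14 138] [0.498  0.0722 0.051 ]
scene yellow [271.7 233.4] [ 14  14 155] [0.4901 0.0226 0.051 ]
scene green [280.2 251.4] [ 14  14 161] [ 0.4825 -0.0261  0.051 ]
[0.04909775 0.05025045 0.04927309]
```

Emit:
{"name": "step_arm", "arguments": {"series": [[-0.041,-0.038,0.0,0,0,0,1],[-0.082,-0.076,0.0,0,0,0,1],[-0.123,-0.114,0.0,0,0,0,1],[-0.164,-0.152,0.0,0,0,0,1],[-0.205,-0.19,0.0,0,0,0,1],[-0.246,-0.228,0.01,0,0,0,1],[-0.287,-0.266,0.02,0,0,0,1],[-0.328,-0.304,0.03,0,0,0,1],[-0.369,-0.342,0.04,0,0,0,1],[-0.411,-0.382,0.05,0,0,0,1],[-0.411,-0.382,0.05,0,0,0,1],[-0.411,-0.382,0.05,0,0,0,1]]}}

```text
t: 1.6
position: [0.4989, 0.0753, 0.1633]
eef_rot: [0.233, 0.972, -0.0, -0.0]
contact_force: [0.6, 0.3, 0.2]
finger_gap: -0.0
finger_force: 0.0
```

```bash
python3 - <<'E'
from h import *
from station import eyes,manip
s=manip.sense();print(s['t'],s['position'],s['eef_rot'],s['finger_gap'],s['contact_force'])
c=eyes.calibration('wrist');im=eyes.camera('wrist');cv2.imwrite('pics/w1.png',im[...,::-1])
n,l,st,ce=0,0,0,0
for k in('red','blue','yellow','green'):
    n,l,st,ce=cv2.connectedComponentsWithStats(mask(im,k))
    for i in range(1,n):
        if st[i,4]>300: print(k,ce[i].round(1),st[i],onplane(c,ce[i],.051).round(4))
E
```

```text
1.6 [0.49888556 0.07532498 0.16330648] [ 2.32943251e-01  9.72490293e-01 -8.05424286e-05 -2.55140288e-04] -3.060505348356177e-05 [0.60528722 0.32326638 0.2058685 ]
red [296.6 177.3] [283 163  28  29 628] [0.5057 0.1255 0.051 ]
blue [218.9 123.1] [ 169  104  104   39 1387] [0.4225 0.0805 0.051 ]
blue [250.7 191.6] [238 178  26  28 587] [0.498  0.0769 0.051 ]
yellow [206.1 206.1] [193 192  27  29 610] [0.4907 0.0281 0.051 ]
green [288.5 212.5] [257 200  57  25 625] [0.5363 0.1022 0.051 ]
green [162.7 219.6] [148 206  29  28 599] [ 0.483  -0.0205  0.051 ]
```

View pics/w1.png

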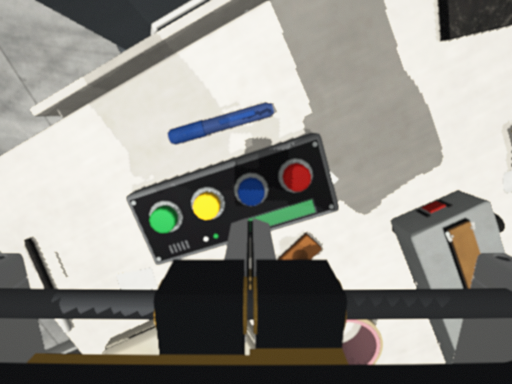

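The wrist view shows the closed fingers and all four keys: blue (251,192), yellow (206,206), green (163,220) and red (297,177). Its positions match the top view to about 2 mm. The tip is over the blue key, so I'm descending.

Emit:
{"name": "step_arm", "arguments": {"series": [[0,0,0.04,0,0,0,1],[0,0,0.08,0,0,0,1],[0,0,0.095,0,0,0,1],[0,0,0.1,0,0,0,1],[0,0,0.104,0,0,0,1],[0,0,0.107,0,0,0,1],[0,0,0.109,0,0,0,1],[0,0,0.109,0,0,0,1]]}}

```text
t: 2.65
position: [0.4996, 0.0754, 0.0549]
eef_rot: [0.233, 0.973, 0.0, 0.0]
contact_force: [1.8, 1.4, 3.3]
finger_gap: 0.0005
finger_force: 1.6
```

Emit:
{"name": "step_arm", "arguments": {"series": [[0,0,0.002,0,0,0,1],[0,0,0.003,0,0,0,1],[0,0,0.003,0,0,0,1],[0,0,0.003,0,0,0,1],[0,0,0.003,0,0,0,1]]}}

```text
t: 3.28
position: [0.4998, 0.0754, 0.0527]
eef_rot: [0.233, 0.973, 0.001, 0.001]
contact_force: [-5.7, 0.4, 30.9]
finger_gap: 0.0005
finger_force: 15.5
```

Emit:
{"name": "step_arm", "arguments": {"series": [[0,0,-0.006,0,0,0,1],[0,0,-0.02,0,0,0,1],[0,0,-0.04,0,0,0,1],[0,0,-0.04,0,0,0,1],[-0.008,-0.024,-0.04,0,0,0,1],[-0.015,-0.047,-0.04,0,0,0,1],[-0.015,-0.047,-0.04,0,0,0,1],[-0.015,-0.047,-0.04,0,0,0,1]]}}

```text
t: 4.28
position: [0.4911, 0.0269, 0.0912]
eef_rot: [0.233, 0.973, -0.0, -0.0]
contact_force: [1.0, 0.2, 0.3]
finger_gap: 0.0003
finger_force: 0.0
```

```bash
python3 - <<'E'
from h import *
from station import eyes,manip
s=manip.sense();print(s['t'],s['position'],s['contact_force'])
c=eyes.calibration('wrist');im=eyes.camera('wrist');cv2.imwrite('pics/w2.png',im[...,::-1])
for k in('red','blue','yellow','green'):
    n,l,st,ce=cv2.connectedComponentsWithStats(mask(im,k))
    for i in range(1,n):
        if st[i,4]>300: print(k,ce[i].round(1),st[i],onplane(c,ce[i],.051).round(4))
E
```

```text
4.275 [0.49107653 0.02693096 0.09123403] [0.96107137 0.24352311 0.34370345]
red [371.5 176.6] [ 351  158   42   39 1227] [0.5046 0.1242 0.051 ]
blue [265.1 106.1] [ 198   80  138   53 2537] [0.4219 0.0745 0.051 ]
blue [309.9 195.7] [ 292  177   38   38 1073] [0.4971 0.0761 0.051 ]
yellow [250.1 209.1] [233 195  35  27 728] [0.4859 0.0299 0.051 ]
green [342.6 227. ] [ 295  207   94   41 1551] [0.5327 0.089  0.051 ]
green [192.  232.5] [ 174  214   36   37 1026] [ 0.4824 -0.0205  0.051 ]
```

Emit:
{"name": "step_arm", "arguments": {"series": [[0,0,0.015,0,0,0,1],[0,0,0.025,0,0,0,1],[0,0,0.031,0,0,0,1],[0,0,0.035,0,0,0,1],[0,0,0.038,0,0,0,1],[0,0,0.04,0,0,0,1],[0,0,0.04,0,0,0,1],[0,0,0.04,0,0,0,1],[0,0,0.04,0,0,0,1]]}}

```text
t: 5.45
position: [0.4911, 0.0264, 0.0527]
eef_rot: [0.233, 0.972, 0.0, -0.0]
contact_force: [-12.9, -1.0, 34.2]
finger_gap: 0.0006
finger_force: 17.3
```

Emit:
{"name": "step_arm", "arguments": {"series": [[0,0,-0.006,0,0,0,1],[0,0,-0.02,0,0,0,1],[0,0,-0.04,0,0,0,1],[0,0,-0.04,0,0,0,1],[-0.007,-0.023,-0.04,0,0,0,1],[-0.0145,-0.046,-0.04,0,0,0,1],[-0.0145,-0.046,-0.04,0,0,0,1],[-0.0145,-0.046,-0.04,0,0,0,1]]}}

```text
t: 6.45
position: [0.4834, -0.0206, 0.0913]
eef_rot: [0.233, 0.973, 0.0, -0.0]
contact_force: [0.8, 0.7, -0.8]
finger_gap: 0.0005
finger_force: 0.0
```

Emit:
{"name": "step_arm", "arguments": {"series": [[0,0,0.015,0,0,0,1],[0,0,0.025,0,0,0,1],[0,0,0.031,0,0,0,1],[0,0,0.035,0,0,0,1],[0,0,0.038,0,0,0,1],[0,0,0.04,0,0,0,1],[0,0,0.04,0,0,0,1],[0,0,0.04,0,0,0,1],[0,0,0.04,0,0,0,1]]}}

```text
t: 7.58
position: [0.4832, -0.0211, 0.0527]
eef_rot: [0.233, 0.972, 0.0, -0.0]
contact_force: [-11.3, 1.1, 33.9]
finger_gap: 0.0008
finger_force: 17.7
```

Emit:
{"name": "step_arm", "arguments": {"series": [[0,0,-0.006,0,0,0,1],[0,0,-0.03,0,0,0,1],[0,0,-0.07,0,0,0,1],[0,0,-0.11,0,0,0,1],[0,0,-0.11,0,0,0,1],[0,0,-0.11,0,0,0,1],[0,0,-0.11,0,0,0,1]]}}

```text
t: 8.45
position: [0.4827, -0.0212, 0.1605]
eef_rot: [0.233, 0.973, -0.0, -0.001]
contact_force: [0.2, 0.4, 0.7]
finger_gap: 0.0005
finger_force: 0.0
```

```bash
python3 - <<'E'
from h import *
from station import eyes,manip,job
s=manip.sense();print(s['t'],s['position'],s['contact_force'],abs(np.array(s['joint_velocities'])).max())
c=eyes.calibration('wrist');im=eyes.camera('wrist');cv2.imwrite('pics/w3.png',im[...,::-1])
E
```

```text
8.45 [ 0.48273349 -0.02122833  0.1605347 ] [0.18024697 0.4466177  0.66543376] 0.0037894092202753636
```

View pics/w3.png

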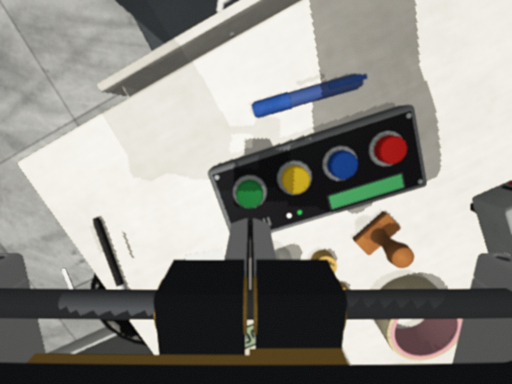

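All four keys look up: green (250,192), yellow (295,178), blue (340,163) and red (390,149). The tool is clear of everything, so I'm handing in.

```bash
python3 -c "
from station import job
print(job.sign_off())"
```

```text
the job is handed in; nothing more can be done
None
```

I pressed blue, yellow and green in that order, each to its stop and let up before the next, never touched red, and handed the job in at about 8.5 s with the tool clear; the hand-in gave no verdict.

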